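Back off the clamp nut with the reversible ratchet

ROBOT

A 6-joint arm with a two-finger parallel gripper is mounted at the origin on the work surface. World frame = base frame: x ahead of the robot, y to its left, z up, the work surface at z = 0. Lengths are in m, angles in degrees, forces in N, time in s.
With the tool pointing down it reaches from about 0.275 to 0.725 m from the base axis. Payload 15.9 kg.
Tool frame: the origin (TCP) lies at the very end of the fingers, on their centre line; the grasp point (between the pads) lies 19 mm behind it (env.tcp_to_grasp is the distance from the TCP to the grasp point, in m); z points along the fingers, y is the line along which they close (so a half turn about z gives the same grasp; the last joint's range is limited). The gripper opens to 85 mm and grips with 20 to 120 N. Pads are 22 mm wide; open, the fingers measure 114 mm over their backs; the gripper's body (76 mm by 85 mm) begins 54 mm behind the grasp point. The pads swing forward as they close: fully open they stand 13 mm farther back than shut.
Start: joints at [-76.834, 12.198, -1.971, 75.831, 0, 90], TCP at [0.114, -0.487, 0.198] pointing down, gripper open.
Joint ranges: [-170.91, 170.91], [-42.67, 98.43], [-65.05, 77.54], [-120.47, 116.71], [-90, 82.35], [-180, 180]. Speed limits (degrees/s): [108.29, 108.29, 136.94, 147.25, 180, 180].

INTERFACE

Orientations are given as a 3x3 rotation matrix whose columns are the frame's x, y, z axes.
In Python, from workcell import env, vision, ticket gives the robot as it stands.
- The arm moves only by the tool apply_moves, never from a script. Its argument "series" is text: rows parted by semicolons, each of 7 numbers parted by spaces: the opening, from 0 (shut) to 1 (fully open), then the shift along the tool's x, y, z in m, then the turn, a rotation vector about the tool's x, y, z in degrees. In form: gripper tx ty tz rx ry rz; .... A call has 1 to 10 rows; each row shifts and turns the commanded pose from where the row before left it, along the tool's axes as they then stand; what a row does not reach is not made up. A row lasts 1/10 s, in which the tool goes at most 50 mm and 8.59 degrees, less where a joint would pass 70% of its speed; a pose out of reach is approached as far as the arm can. A call is refused whole if a number of a shift passes 0.05 or a number of a turn 8.59, either way. A call with a gripper value outside its range is refused whole. The fingers move at their own pace and stop on an object; "newtons" is the grip in N (left out, the last holds). Time passes only in rows, so rows that do not move let the fingers close. It gives the time, the measured TCP pose, the force, the opening and the grip force at its end, in the units of the state.
- env.get_state(): the state, without advancing time (a new reading comes with each control period).
- vision.camera(name): name is "scene" or "top" or "wrist"; returns a dict with "pixels" (480x640x3 uint8, red, green, blue), "range_z" (480x640 float32, m along the optical axis (not along the pixel's ray), 0 where there is no reading), "vfov" (degrees; the focal length in pixels is half the picture's height over the tangent of half this angle, whatever the lens; pixels are square), "cx", "cy" (the principal point, pixels), "position" and "rotation" of the camera in the world. Camera axes: x right, y down, z forward; pixel columns grow to the right and rows downward; lengths in m; the calibration is good to about 2 mm. A picture is of the moment at which its call begins.
- ticket.job_done(): hands the job in; it is judged then, once.
The state is a dict: "clock": time; "joint_pos": joint angles; "qd": joint speeds; "tau": joint torques, N m; "tcp_pos": TCP position; "orientation": TCP orientation; "force": force on the tool from outside, world axes, zero at the start; "ft_torque": the same for the moment, N m; "width": finger opening in m; "grasp_force": force on a finger pad.
Only numpy, scipy, OpenCV 4.12 (cv2) and the standard library are available. Lean on these libraries where they do the work, as an engineer would, in place of code of your own. Each camera call takes 0.05 s, during which the arm holds its last target. There are 200 camera calls.

TASK

The wood blank's clamp nut has to be backed off with the ratchet that already sits on it, but the ratchet is set to tighten: first nudge its small orange-tipped direction lever all the way over to the green-dot side, before swinging anything. Then swing the blue handle back and forth so the ratchet turns the nut counter-clockwise (seen from above), until the nut's red lug bears snugly but gently against the yellow stop pin, then let go. Never tighten the nut or turn it with the fingers, do not ram the lug into the pin, do not force the lever, and leave the jar, hammer and offcut alone.

Things in the scene. Friction and masses are not known exactly. Their poses are not given: they have to be found in the camera images.
- clamp: Fixed green clamp plate, 170 x 170 x 20 mm, with a 60 mm column (top 60 mm up) and, on its -x half, a wood blank under a strap (56 mm high). Origin: on the bench under the column's axis, also the axis of nut, handle and lever; z up, x axis = middle of the handle's swing. Two steel posts (12 mm thick, 105 mm high, 80 mm from the axis) stop the handle at either end of its swing.
- nut: Flanged hex nut on the column, flange 76 mm across, 60 to 68 mm above the bench, with a red lug. It turns about the column's axis, counter-clockwise from above = loosening; it is stiff (about 1.0 N m to turn either way) and stays where it is left. It must turn some 1.1 to 1.45 rad until the lug meets the pin, more than one swing of the handle gives.
- lug (a point): Centre of the red lug on the nut's flange: 46 mm from the axis, 66 mm above the bench; the lug is 10 mm wide along the direction of turning, 20 mm radially.
- stop: Fixed aluminium collar round the column (104 mm across, 44 to 56 mm above the bench) that carries the yellow stop pin; a different place each time. Origin on the column's axis.
- pin (a point): Yellow stop pin, 8 mm thick, upright, 46 mm from the axis, top 74 mm up; this point is on its axis 66 mm up. The lug touches it when the two points are 9 mm apart. Snug = 6 to 35 N of lug on pin, over 35 N is ramming: 2 and 11 N at the grip beyond friction. Held still against the pin, friction takes 2 to 8 N of the push, so 10 to 12 N in all is right.
- handle (a joint): Swing of the handle, rad: 0 = along the clamp's x axis, counter-clockwise positive, stops at -0.65 and +0.65. Own drag 0.4 N m. Lever on green: a counter-clockwise swing takes the nut along (1.4 N m in all, about 10 N at the grip), a clockwise one clicks back freely; on red the other way round. 36 teeth: up to 0.18 rad of play before it bites.
- grip (a point): Middle of the handle's blue round grip: 150 mm from the axis, 92 mm above the bench. The grip is 22 mm thick and runs level and radially outwards from 100 to 205 mm from the axis; 7 mm radius steel neck inside that.
- axis (a point): Centre of the top face of the ratchet's round head (46 mm across), on the axis, 104 mm above the bench.
- lever (a joint): Direction lever on top of the head, on the far side from the handle, rad: 0 = red-dot side (tighten), 0.9 = hard stop on the green-dot side (loosen), growing counter-clockwise from above. Stays where left; about 3 N at its tip moves it; at its stop over 12 N begins to turn the handle. Over 30 N, pushed or pinched, is forcing it. Short of the last 0.1 rad it is not fully engaged.
- thumb (a point): Middle of the lever's upright orange tip pin, 8 mm thick, from 106 to 130 mm above the bench, 34 mm from the axis; this point is 121 mm up. The swing of 0.9 rad moves it about 30 mm.
- jar: Loose amber glass jar with yellow cap, 52 mm across, 75 mm high, near the clamp on its +y side; origin under its centre. Leave it alone.
- hammer: Loose hammer, 220 mm long, lying on the -y side of the clamp; origin under its middle. Leave it alone.
- offcut: Loose dark wood offcut, 100 x 45 x 30 mm, lying low beside the handle's swing, on the clamp's +y side; origin under its centre. Leave it alone.

How it is judged:
By the outcome, as a careful person would: the job done as asked, in the order asked, and still so for the second after the job is handed in, with the robot touching nothing.
It also fails if it takes over 69 s, if anything falls off the work surface, if the arm or the gripper's body presses on something with over 40 N, if the wrist force passes 120 N, or if a joint passes its speed limit or range.

## Working session

There is one attempt and no reset: what is moved stays moved. The work goes in short steps, Python scripts to look and compute and a tool call to move; the robot and the scene stay as the last step left them, time stands still between calls to the robot, and variables do not carry over. Pictures are saved under pics/ and viewed, at most 13 in all, crops included, and the job is handed in when it is done.

Besides the shell and the picture viewer there is one more tool, called after "Request:" by a JSON object that holds its "api" and its "payload". apply_moves: Moves the arm, as the interface text tells. Its arguments: {"type":"object","properties":{"series":{"type":"string"},"newtons":{"type":"number"}},"required":["series"]}

```bash
mkdir -p pics; cat > h.py <<'E'
import numpy as np, cv2
from workcell import env, vision, ticket
def cam(n):
    c=vision.camera(n); f=240/np.tan(np.radians(c["vfov"])/2)
    z=c["range_z"]; v,u=np.mgrid[:480,:640]
    P=np.stack([(u-c["cx"])/f*z,(v-c["cy"])/f*z,z],-1)@np.array(c["rotation"]).T+np.array(c["position"])
    P[z==0]=np.nan
    return c,P
def save(c,n,crop=None,s=1):
    im=c["pixels"][:,:,::-1]
    if crop: a,b,d,e=crop; im=im[b:e,a:d]
    cv2.imwrite(f"pics/{n}.png",cv2.resize(im,None,fx=s,fy=s,interpolation=cv2.INTER_CUBIC))
E
python3 - <<'E'
from h import *
a,P=cam("top"); b,Q=cam("scene")
np.savez("t0.npz",P=P,im=a["pixels"],Q=Q,im2=b["pixels"])
save(a,"top0");save(b,"scene0")
for c in(a,b):print(c["position"],c["vfov"],c["rotation"])
print(env.get_state())
E
```

```text
[0.35164176 0.03585092 1.04910626] 50.33352263537856 [[-1.95542938e-02 -9.82608646e-01  1.84656110e-01]
 [-9.99808730e-01  1.92851399e-02 -3.25366125e-03]
 [-3.64043251e-04 -1.84684414e-01 -9.82797810e-01]]
[0.93003609 0.43101579 0.79577892] 52.76643197518614 [[-0.674631    0.574825   -0.46308664]
 [ 0.73814875  0.5279626  -0.41999036]
 [ 0.00307147 -0.62516535 -0.7804863 ]]
{'clock': 0.1, 'joint_pos': array([-7.68345901e+01,  1.22227965e+01, -2.00347524e+00,  7.58322047e+01,
        5.38337943e-05,  8.99981482e+01]), 'qd': array([ 0.07148882, -0.00056379,  0.06398497,  0.08482122, -0.03369773,
        0.02452091]), 'tau': array([-3.88738219e-03, -6.87249184e+01,  4.87809277e+01,  1.21623650e-02,
       -2.09945842e-04,  8.39039387e-06]), 'tcp_pos': array([ 0.11380441, -0.48652713,  0.19776669]), 'orientation': array([[ 9.73709222e-01,  2.27794420e-01, -2.31541718e-04],
       [ 2.27794538e-01, -9.73708714e-01,  9.93996036e-04],
       [ 9.72562424e-07, -1.02060705e-03, -9.99999479e-01]]), 'force': array([-0.03971177,  0.24866222, -0.43029928]), 'ft_torque': array([-0.02193425,  0.03106187,  0.05181796]), 'grasp_force': 0.0, 'width': 0.08547974210378394}
```

View pics/top0.png

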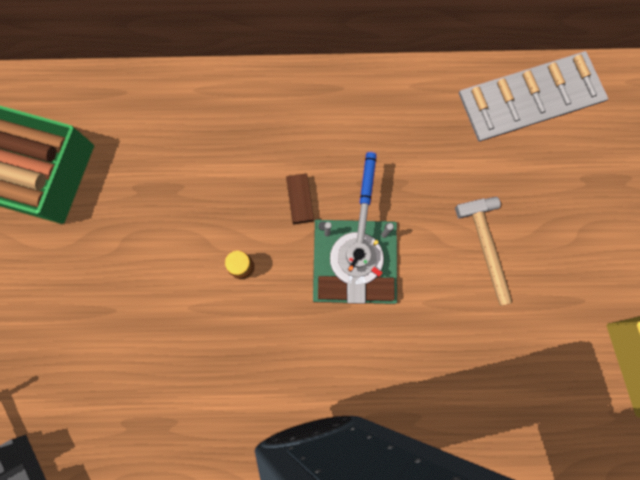

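View pics/scene0.png

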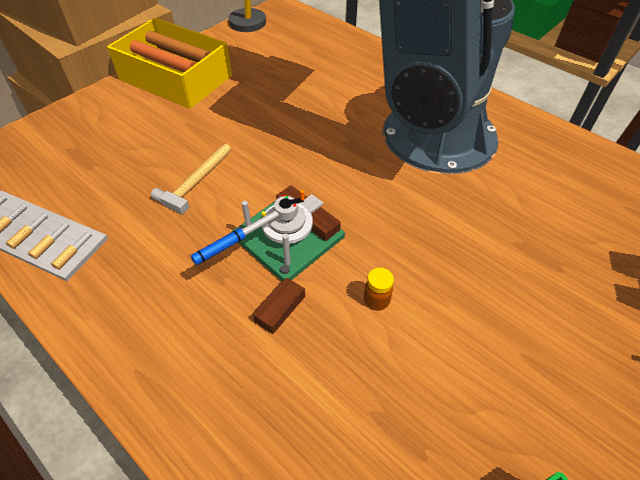

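The clamp is near top-camera pixel (357,260). The handle points up-image to (370,155), which is world +x. The jar is at (238,264), the offcut at (300,198), and the hammer is to the right. Next I'll measure and zoom in.

```bash
cat > m.py <<'E'
from h import *
d=np.load("t0.npz")
for P,im,nm,box in((d["P"],d["im"],"top",(225,140,410,310)),(d["Q"],d["im2"],"scene",(180,170,400,310))):
    hsv=cv2.cvtColor(im,cv2.COLOR_RGB2HSV).astype(int);H,S,V=[hsv[...,i] for i in range(3)]
    bx=np.zeros(H.shape,bool);bx[box[1]:box[3],box[0]:box[2]]=1
    print(nm)
    for c,m in dict(blue=(abs(H-112)<12)&(S>150),green=(abs(H-75)<15)&(S>100),yellow=(abs(H-27)<5)&(S>150)&(V>130),red=((H<4)|(H>176))&(S>180)&(V>120),orange=(abs(H-9)<5)&(S>180)&(V>180)).items():
        n,l,st,ce=cv2.connectedComponentsWithStats((m&bx).astype(np.uint8))
        for i in range(1,n):
            if st[i,4]<3: continue
            q=P[l==i]; print(c,st[i,4],ce[i].round(1),np.nanmedian(q,0).round(4),"zmax",np.nanmax(q[:,2]).round(3))
            if c in("blue","green"): 
                q=q[~np.isnan(q[:,0])]
                r=cv2.minAreaRect(q[:,:2].astype(np.float32)*1000);print("   rect",r)
    m=bx&(P[...,2]>.101)&(P[...,2]<.107);q=P[m];print("head top/posts")
    n,l,st,ce=cv2.connectedComponentsWithStats(m.astype(np.uint8))
    for i in range(1,n):
        if st[i,4]>2:print(st[i],ce[i].round(1),np.nanmean(P[l==i],0).round(4))
im=d["im"][210:310,300:420,::-1];im2=d["im2"][170:280,215:355,::-1]
cv2.imwrite("pics/c0.png",np.hstack([cv2.resize(im,(480,400),interpolation=2),cv2.resize(im2,(320,251),interpolation=2) if 0 else cv2.resize(im2,(509,400),interpolation=2)[:,60:380]]))
E
python3 m.py
```

```text
top
blue 417 [367.6 177.8] [ 0.6484 -0.0708  0.102 ] zmax 0.107
   rect ((649.6013793945312, -71.23026275634766), (16.32155990600586, 101.32592010498047), 80.34537506103516)
green 5 [344.2 227. ] [ 0.5689 -0.0271  0.0206] zmax 0.024
   rect ((569.7239379882812, -27.95871353149414), (1.2773836851119995, 7.499271392822266), 31.274608612060547)
green 15 [343.2 230.5] [ 0.5621 -0.0251  0.0201] zmax 0.024
   rect ((561.9535522460938, -26.051807403564453), (22.716344833374023, 6.811054706573486), 89.1155776977539)
green 9 [376.2 235.2] [ 0.551  -0.0924  0.0198] zmax 0.022
   rect ((550.3966064453125, -92.46961975097656), (8.253753662109375, 6.504107475280762), 82.60684204101562)
green 8 [382.9 245.8] [ 0.5288 -0.1056  0.0212] zmax 0.025
   rect ((528.6792602539062, -106.01115417480469), (13.436356544494629, 3.1616132259368896), 26.3657169342041)
green 4 [388.  258.8] [ 0.502  -0.1146  0.0192] zmax 0.023
   rect ((501.7552795410156, -114.39627838134766), (4.287229061126709, 2.8235714435577393), 43.36909866333008)
green 3 [383.3 268.3] [ 0.4827 -0.1036  0.0217] zmax 0.023
   rect ((482.13253
[... 3345 characters left out ...]
07] zmax -0.0
orange 6 [389.8 291.7] [0.494  0.2072 0.047 ] zmax 0.049
orange 3 [391. 297.] [0.4733 0.2021 0.0007] zmax 0.002
orange 3 [302.3 301. ] [ 5.953e-01  8.240e-02 -3.000e-04] zmax 0.001
head top/posts
[274 196  23  18 248] [284.7 205. ] [ 0.5061 -0.0456  0.1038]
[297 198   7   5  14] [299.7 200.4] [ 0.4789 -0.0314  0.1056]
[241 201   7   6  28] [243.8 203. ] [ 0.5559 -0.1081  0.1034]
[230 229  11  10  37] [235.1 233.1] [ 0.6167 -0.0645  0.1021]
[216 234  14  10  40] [223. 239.] [ 0.6412 -0.0702  0.1023]
[282 234   6   6  30] [284.5 236.3] [0.5614 0.0093 0.1039]
[193 243  24  17  84] [204.3 250. ] [ 0.6803 -0.0755  0.1022]
[201 253   2   4   4] [201.8 254.5] [ 0.6896 -0.0715  0.1016]
```

View pics/c0.png

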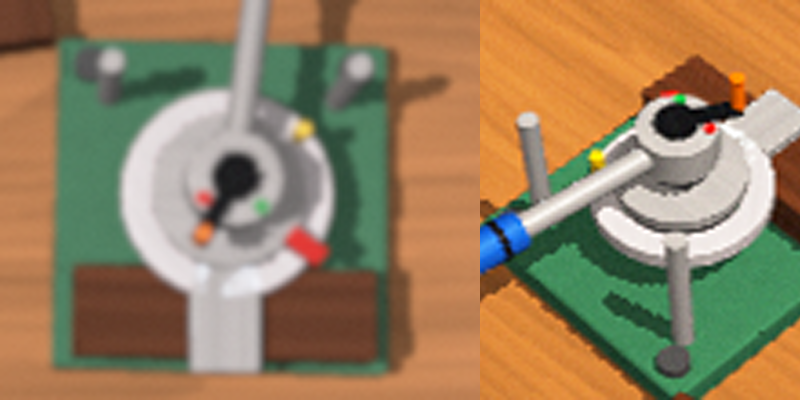

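The left half of the crop shows the lever tip (orange, 203,232) on the red-dot (+y) side. The green dot is at (262,207), the lug at (306,245) and the pin at (302,128).

Measured positions:
- **Axis:** about (0.502, -0.047). The head top reads z = 0.104, as specified.
- **Handle:** about -9.5° in world, so -0.12 rad on the joint.
- **Thumb:** r = 34 mm at about 144°.
- **Lug to contact:** about 1.15 rad, inside the given range.

I'll push the lever with a half-open straddle, with the tool x axis at about 170°.

Request:
{"api": "apply_moves", "payload": {"series": "0.35 0.037 -0.03 0 0 0 -4;0.35 0.037 -0.03 0 0 0 0;0.35 0.037 -0.03 0 0 0 0;0.35 0.037 -0.03 0 0 0 0;0.35 0.037 -0.03 0 0 0 0;0.35 0.037 -0.03 0 0 0 0;0.35 0.037 -0.03 0 0 0 0;0.35 0.037 -0.03 0 0 0 0;0.35 0.037 -0.03 0 0 0 0;0.35 0.037 -0.03 0 0 0 -8.5", "newtons": 20}}

```text
clock: 1.1
tcp_pos: [0.3821, -0.091, 0.1982]
orientation: [[0.901, 0.433, 0.0], [0.433, -0.901, -0.0], [0.0, 0.0, -1.0]]
force: [2.1, -2.2, -0.9]
width: 0.0298
grasp_force: 0.0
```

Request:
{"api": "apply_moves", "payload": {"series": "0.35 0 0 0 0 0 -8.5;0.35 0 0 0 0 0 -8.5;0.35 0 0 0 0 0 -8.5;0.35 0 0 0 0 0 -8.5;0.35 0 0 0 0 0 -8.5;0.35 0 0 0 0 0 -8.5;0.35 0 0 0 0 0 -8.5;0.35 0 0 0 0 0 -8.5;0.35 0 0 0 0 0 -8.5;0.35 0 0 0 0 0 -8.5"}}

```text
clock: 2.1
tcp_pos: [0.3813, -0.0929, 0.198]
orientation: [[-0.359, 0.933, -0.001], [0.933, 0.359, 0.0], [0.0, -0.0, -1.0]]
force: [-0.2, 0.2, -1.3]
width: 0.03
grasp_force: 0.0
```

Request:
{"api": "apply_moves", "payload": {"series": "0.35 0 0 0 0 0 -8.5;0.35 0 0 0 0 0 -8.5;0.35 0 0 0 0 0 -8.5;0.35 0 0 0 0 0 -8.5;0.35 0 0 0 0 0 -8.5;0.35 0 0 0 0 0 -8.5;0.35 0 0 0 0 0 -8.5;0.35 0 0 0 0 0 0"}}

```text
clock: 2.9
tcp_pos: [0.3814, -0.0929, 0.198]
orientation: [[-0.986, 0.168, -0.0], [0.168, 0.986, 0.0], [0.0, 0.0, -1.0]]
force: [0.2, 0.1, 0.3]
width: 0.0301
grasp_force: 0.0
```

```bash
cat >> h.py <<'E'
AX=np.array([.502,-.047])
def pol(r,deg): return AX+r*np.array([np.cos(np.radians(deg)),np.sin(np.radians(deg))])
def to(x,y,z,yaw):
    s=env.get_state();R=s["orientation"];d=np.array([x,y,z])-s["tcp_pos"]
    cy=np.degrees(np.arctan2(R[1,0],R[0,0]));t=(yaw-cy+180)%360-180
    print("t",s["clock"],"tcp",s["tcp_pos"].round(4),"yaw",cy.round(2),"w",round(s["width"],4),"f",s["force"].round(2),"q",s["joint_pos"].round(0))
    print("shift tool",(R.T@d).round(4),"rz",round(-t,2))
E
python3 - <<'E'
from h import *
print(pol(.034,144.7)); to(*pol(.034,144.7),.2,170.5)
c,P=cam("wrist");save(c,"w1")
im=c["pixels"];hsv=cv2.cvtColor(im,cv2.COLOR_RGB2HSV).astype(int)
m=(abs(hsv[...,0]-9)<6)&(hsv[...,1]>180)&(hsv[...,2]>150)&(P[...,2]>.1)&(P[...,2]<.14)
print(m.sum(),np.nanmedian(P[m],0),P[m][:,2].max() if m.any() else 0)
m=(abs(P[...,2]-.104)<.002);n,l,st,ce=cv2.connectedComponentsWithStats(m.astype(np.uint8))
for i in range(1,n):
    if st[i,4]>30:print(st[i],np.nanmean(P[l==i],0).round(4),cv2.minEnclosingCircle(P[l==i][:,:2].astype(np.float32)))
E
```

```text
[ 0.47425132 -0.02735284]
t 2.9 tcp [ 0.3814 -0.0929  0.198 ] yaw 170.33 w 0.0301 f [0.18 0.09 0.26] q [-14.  -0. -16.  74.  -0.  -4.]
shift tool [-0.0805  0.0802 -0.002 ] rz -0.17
33 [ 0.46872961 -0.02658403  0.1220495 ] 0.12950205256788844
```

View pics/w1.png

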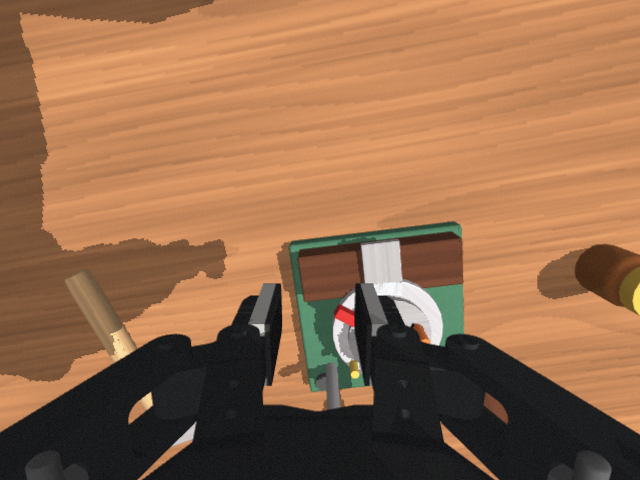

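The wrist view shows the orange tip at about (425,335), just right of the right-hand pad. It agrees with the thumb at (0.472, -0.027). I'll go above it and descend so the fingers straddle it.

Request:
{"api": "apply_moves", "payload": {"series": "0.35 -0.026 0.027 0 0 0 0;0.35 -0.026 0.027 0 0 0 0;0.35 -0.027 0.026 0 0 0 0;0.35 0 0 0.02 0 0 0;0.35 0 0 0.025 0 0 0;0.35 0 0 0 0 0 0"}}

```text
clock: 3.55
tcp_pos: [0.4713, -0.0273, 0.1506]
orientation: [[-0.985, 0.175, -0.005], [0.175, 0.985, 0.0], [0.005, -0.001, -1.0]]
force: [-0.7, -0.3, -0.2]
width: 0.0299
grasp_force: 0.0
```

```bash
python3 - <<'E'
from h import *
to(.4728,-.0271,.11,170.5)
c,P=cam("wrist");save(c,"w2",(160,150,560,450),1.8)
E
```

```text
t 3.55 tcp [ 0.4713 -0.0273  0.1506] yaw 169.95 w 0.0299 f [-0.7  -0.34 -0.25] q [ -3.  10. -12.  69.   0.   7.]
shift tool [-0.0016  0.0005  0.0406] rz -0.55
```

View pics/w2.png

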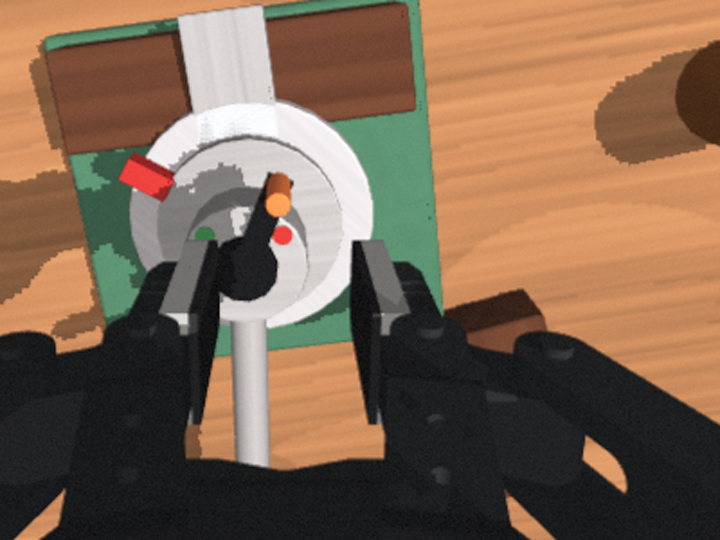

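The thumb (278,203) lies midway between the pads (190 and 380). I'll check its radial position from the depth data before going down.

```bash
python3 - <<'E'
from h import *
c,P=cam("wrist");hsv=cv2.cvtColor(c["pixels"],cv2.COLOR_RGB2HSV).astype(int)
m=(abs(hsv[...,0]-11)<8)&(hsv[...,1]>150)&(P[...,2]>.1)&(P[...,2]<.14)
q=P[m];print(m.sum(),np.nanmedian(q,0));t=q[q[:,2]>.128];print(len(t),t.mean(0))
to(.4728,-.0271,.11,170.5)
E
```

```text
279 [ 0.47027824 -0.02781213  0.12862564]
150 [ 0.47197715 -0.02793893  0.12954983]
t 3.65 tcp [ 0.4728 -0.0277  0.1536] yaw 170.01 w 0.0299 f [-0.72 -0.24  0.7 ] q [ -3.  10. -11.  69.   0.   7.]
shift tool [0.     0.0006 0.0436] rz -0.49
```

Request:
{"api": "apply_moves", "payload": {"series": "0.35 0 0 0.02 0 0 0;0.35 0 0 0.02 0 0 0;0.35 0 0 0.0035 0 0 0;0.35 0 0 0 0 0 0;0.35 0 -0.004 0 0 0 0;0.35 0 -0.004 0 0 0 0;0.35 0 -0.003 0 0 0 0;0.35 0 -0.003 0 0 0 0;0.35 0 -0.003 0 0 0 0;0.35 0 0 0 0 0 0"}}

```text
clock: 4.65
tcp_pos: [0.4701, -0.0447, 0.1098]
orientation: [[-0.985, 0.171, 0.0], [0.171, 0.985, -0.0], [-0.0, -0.0, -1.0]]
force: [0.5, -0.7, 0.6]
width: 0.03
grasp_force: 0.0
```

Request:
{"api": "apply_moves", "payload": {"series": "0.35 0 -0.004 0 0 0 0;0.35 0 -0.004 0 0 0 0;0.35 0 -0.003 0 0 0 0;0.35 0 -0.003 0 0 0 0;0.35 0 -0.002 0 0 0 0;0.35 0 0 0 0 0 0"}}

```text
clock: 5.25
tcp_pos: [0.4674, -0.0604, 0.1097]
orientation: [[-0.985, 0.171, 0.0], [0.171, 0.985, -0.0], [-0.0, -0.0, -1.0]]
force: [0.1, -0.2, -0.5]
width: 0.0303
grasp_force: 0.0
```

```bash
python3 - <<'E'
from h import *
to(.4728,-.0271,.11,170.5)
c,P=cam("wrist");hsv=cv2.cvtColor(c["pixels"],cv2.COLOR_RGB2HSV).astype(int)
m=(abs(hsv[...,0]-11)<8)&(hsv[...,1]>150)&(P[...,2]>.128)&(P[...,2]<.133)
q=P[m];print(m.sum(),q.mean(0),np.degrees(np.arctan2(*(q.mean(0)[:2]-AX)[::-1])))
E
```

```text
t 5.25 tcp [ 0.4674 -0.0604  0.1097] yaw 170.15 w 0.0303 f [ 0.09 -0.18 -0.52] q [ -7.  11. -17.  63.  -0.   2.]
shift tool [ 0.0004  0.0337 -0.0003] rz -0.35
224 [ 0.47164886 -0.02814608  0.12949883] 148.15173669491952
```

```bash
python3 - <<'E'
from h import *
c,P=cam("wrist");save(c,"w3",(160,150,560,450),1.0)
d,Q=cam("scene")
a=d["pixels"][130:280,200:400,::-1];b=c["pixels"][150:450,160:560,::-1]
cv2.imwrite("pics/w3.png",np.hstack([cv2.resize(a,(400,300),interpolation=2),b]))
E
```

```text
(no output)
```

View pics/w3.png

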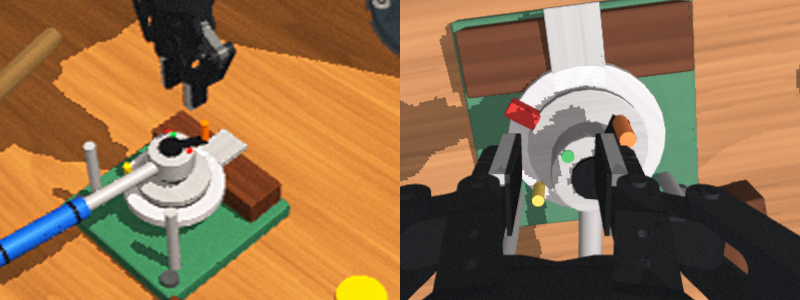

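```bash
python3 - <<'E'
from h import *
d,Q=cam("scene")
for v in range(160,188,3): print(v,[tuple(Q[v,u].round(3)) for u in (290,294,298)])
print([ (k) for k in env.get_state()["tcp_pos"]], env.tcp_to_grasp)
c,P=cam("wrist")
m=(P[...,2]>.1)&(P[...,2]<.16)&(c["pixels"].max(-1)<140); m[:, :]&=(c["range_z"]>0)
v,u=np.where(m);print(c["position"]);
n,l,st,ce=cv2.connectedComponentsWithStats(m.astype(np.uint8))
for i in range(1,n):
    if st[i,4]>60:
        q=P[l==i];j=q[:,2].argmin();print(st[i],q.min(0).round(3),q.max(0).round(3))
E
```

```text
160 [(np.float64(0.49), np.float64(-0.04), np.float64(0.213)), (np.float64(0.483), np.float64(-0.038), np.float64(0.209)), (np.float64(0.317), np.float64(-0.198), np.float64(-0.0))]
163 [(np.float64(0.484), np.float64(-0.047), np.float64(0.197)), (np.float64(0.485), np.float64(-0.035), np.float64(0.205)), (np.float64(0.47), np.float64(-0.041), np.float64(0.191))]
166 [(np.float64(0.46), np.float64(-0.073), np.float64(0.157)), (np.float64(0.485), np.float64(-0.036), np.float64(0.198)), (np.float64(0.488), np.float64(-0.023), np.float64(0.208))]
169 [(np.float64(0.459), np.float64(-0.075), np.float64(0.148)), (np.float64(0.485), np.float64(-0.036), np.float64(0.19)), (np.float64(0.488), np.float64(-0.023), np.float64(0.201))]
172 [(np.float64(0.357), np.float64(-0.185), np.float64(-0.003)), (np.float64(0.481), np.float64(-0.042), np.float64(0.176)), (np.float64(0.489), np.float64(-0.022), np.float64(0.194))]
175 [(np.float64(0.365), np.float64(-0.177), np.float64(-0.003)), (np.float64(0.481), np.float64(-0.042), np.float64(0.168)), (np.float64(0.48), np.float64(-0.032), np.float64(0.17
[... 333 characters left out ...]
 np.float64(-0.032), np.float64(0.159))]
184 [(np.float64(0.386), np.float64(-0.156), np.float64(-0.002)), (np.float64(0.482), np.float64(-0.042), np.float64(0.145)), (np.float64(0.374), np.float64(-0.142), np.float64(-0.002))]
187 [(np.float64(0.426), np.float64(-0.114), np.float64(0.047)), (np.float64(0.387), np.float64(-0.143), np.float64(-0.002)), (np.float64(0.383), np.float64(-0.133), np.float64(0.002))]
[np.float64(0.4674456680799824), np.float64(-0.060046622673419835), np.float64(0.10971322412077894)] 0.0187
[ 0.40208946 -0.04719874  0.28505139]
[ 310  264   86   86 2192] [ 0.459 -0.068  0.1  ] [ 0.516 -0.028  0.16 ]
[239 283  43  66 663] [ 0.453 -0.086  0.143] [ 0.476 -0.071  0.16 ]
```

The fingertips actually end at z ≈ 0.143 in both cameras while the reported TCP is at 0.110. They are about 33 mm short of where the TCP is said to be, so they passed above the thumb without touching it. From here I'll work from the measured tip. I'll go back, descend by that difference in stages, and re-measure.

Request:
{"api": "apply_moves", "payload": {"series": "0.35 0 0.011 0 0 0 0;0.35 0 0.011 0 0 0 0;0.35 0 0.011 0 0 0 0;0.35 0 0 0 0 0 0;0.35 0 0 0.01 0 0 0;0.35 0 0 0.01 0 0 0;0.35 0 0 0 0 0 0"}}

```text
clock: 6.2
tcp_pos: [0.4718, -0.0278, 0.0879]
orientation: [[-0.985, 0.171, -0.003], [0.171, 0.985, 0.0], [0.003, -0.0, -1.0]]
force: [-0.9, -0.3, 0.5]
width: 0.03
grasp_force: 0.0
```

```bash
cat >> h.py <<'E'
def tips():
    s=env.get_state();p=s["tcp_pos"]
    for n in("scene","wrist"):
        c,P=cam(n);m=(P[...,2]>p[2]+.005)&(P[...,2]<p[2]+.06)&(np.hypot(P[...,0]-p[0],P[...,1]-p[1])<.05)&(c["pixels"].max(-1)<110)
        k,l,st,ce=cv2.connectedComponentsWithStats(m.astype(np.uint8))
        for i in range(1,k):
            if st[i,4]>40:
                q=P[l==i];print(n,st[i,4],"zmin",np.percentile(q[:,2],2).round(4),"xy",q[:,:2].min(0).round(3),q[:,:2].max(0).round(3))
def thumb():
    c,P=cam("wrist");hsv=cv2.cvtColor(c["pixels"],cv2.COLOR_RGB2HSV).astype(int)
    m=(abs(hsv[...,0]-11)<8)&(hsv[...,1]>150)&(P[...,2]>.127)&(P[...,2]<.134)
    q=P[m];print("thumb",m.sum(),q.mean(0).round(4),np.degrees(np.arctan2(*(q.mean(0)[:2]-AX)[::-1])).round(1))
E
python3 - <<'E'
from h import *
to(.4728,-.0277,.078,170.5);tips();thumb()
E
```

```text
t 6.2 tcp [ 0.4718 -0.0278  0.0879] yaw 170.15 w 0.03 f [-0.88 -0.35  0.53] q [ -3.  12. -18.  60.  -0.   6.]
shift tool [-0.001   0.0003  0.0099] rz -0.35
scene 92 zmin 0.1216 xy [ 0.463 -0.05 ] [ 0.483 -0.041]
scene 236 zmin 0.1025 xy [ 0.472 -0.063] [0.515 0.001]
wrist 2638 zmin 0.0967 xy [ 0.458 -0.054] [ 0.515 -0.03 ]
wrist 506 zmin 0.1254 xy [ 0.464 -0.013] [ 0.486 -0.008]
wrist 355 zmin 0.129 xy [ 0.457 -0.054] [ 0.462 -0.045]
wrist 338 zmin 0.129 xy [ 0.465 -0.003] [0.471 0.003]
wrist 110 zmin 0.0933 xy [ 0.489 -0.027] [ 0.5   -0.023]
thumb 321 [ 0.4718 -0.0279  0.1294] 147.7
```

The tip offset is confirmed at +33 mm, and the pads straddle the thumb (faces at y ≈ -0.041 and -0.013). I'll go down 10 mm and push.

Request:
{"api": "apply_moves", "payload": {"series": "0.35 0 0 0.005 0 0 0;0.35 0 0 0.005 0 0 0;0.35 0 0 0 0 0 0;0.35 0 -0.004 0 0 0 0;0.35 0 -0.004 0 0 0 0;0.35 0 -0.003 0 0 0 0;0.35 0 -0.003 0 0 0 0;0.35 0 -0.003 0 0 0 0;0.35 0 -0.003 0 0 0 0;0.35 0 0 0 0 0 0"}}

```text
clock: 7.35
tcp_pos: [0.4694, -0.0474, 0.0796]
orientation: [[-0.985, 0.171, -0.0], [0.171, 0.985, 0.0], [0.0, 0.0, -1.0]]
force: [-1.1, 1.8, 0.6]
width: 0.0297
grasp_force: 0.7
```

```bash
python3 - <<'E'
from h import *
to(.4728,-.0277,.078,170.5);tips();thumb()
E
```

```text
t 7.35 tcp [ 0.4694 -0.0474  0.0796] yaw 170.15 w 0.0297 f [-1.08  1.77  0.63] q [ -6.  12. -20.  58.   0.   4.]
shift tool [-0.      0.02    0.0017] rz -0.35
scene 86 zmin 0.112 xy [ 0.459 -0.068] [ 0.481 -0.061]
scene 213 zmin 0.1031 xy [ 0.469 -0.061] [ 0.516 -0.019]
wrist 564 zmin 0.1142 xy [ 0.456 -0.063] [ 0.478 -0.059]
wrist 3416 zmin 0.0866 xy [ 0.466 -0.066] [ 0.516 -0.034]
wrist 491 zmin 0.1083 xy [ 0.461 -0.033] [ 0.49  -0.027]
wrist 365 zmin 0.1199 xy [ 0.455 -0.073] [ 0.46  -0.065]
wrist 336 zmin 0.121 xy [ 0.463 -0.023] [ 0.469 -0.017]
thumb 377 [ 0.4686 -0.0346  0.1293] 159.6
```

Request:
{"api": "apply_moves", "payload": {"series": "0.35 0 -0.003 0 0 0 0;0.35 0 -0.003 0 0 0 0;0.35 0 -0.003 0 0 0 0;0.35 0 -0.003 0 0 0 0;0.35 0 -0.003 0 0 0 0;0.35 0 -0.002 0 0 0 0;0.35 0 0 0 0 0 0"}}

```text
clock: 8.2
tcp_pos: [0.4671, -0.0645, 0.0798]
orientation: [[-0.985, 0.171, 0.001], [0.171, 0.985, -0.0], [-0.001, -0.0, -1.0]]
force: [1.3, 2.0, -0.4]
width: 0.0296
grasp_force: 0.9
```

```bash
python3 - <<'E'
from h import *
to(.4728,-.0277,.078,170.5);thumb()
E
```

```text
t 8.2 tcp [ 0.4671 -0.0645  0.0798] yaw 170.15 w 0.0296 f [ 1.34  1.98 -0.41] q [ -8.  12. -20.  58.  -0.   2.]
shift tool [0.0007 0.0372 0.0018] rz -0.35
thumb 363 [ 0.4674 -0.0516  0.1294] -172.4
```

Request:
{"api": "apply_moves", "payload": {"series": "0.35 0 -0.002 0 0 0 0;0.35 0 -0.002 0 0 0 0;0.35 0 -0.001 0 0 0 0;0.35 0 0 0 0 0 0"}}

```text
clock: 8.65
tcp_pos: [0.4666, -0.0682, 0.0799]
orientation: [[-0.985, 0.17, 0.001], [0.17, 0.985, 0.002], [-0.001, 0.002, -1.0]]
force: [6.0, 10.4, -2.4]
width: 0.0295
grasp_force: 5.5
```

Request:
{"api": "apply_moves", "payload": {"series": "0.35 0 -0.001 0 0 0 0;0.35 0 0 0 0 0 0"}}

```text
clock: 8.85
tcp_pos: [0.4667, -0.0689, 0.0799]
orientation: [[-0.985, 0.17, 0.002], [0.17, 0.985, 0.002], [-0.001, 0.003, -1.0]]
force: [7.6, 12.5, -3.6]
width: 0.0299
grasp_force: 6.6
```

```bash
python3 - <<'E'
from h import *
to(.4728,-.0277,.078,170.5);thumb()
E
```

```text
t 8.85 tcp [ 0.4667 -0.0689  0.0799] yaw 170.21 w 0.0299 f [ 7.61 12.46 -3.65] q [ -9.  12. -20.  58.   0.   1.]
shift tool [0.001  0.0417 0.002 ] rz -0.29
thumb 365 [ 0.4685 -0.056   0.1294] -164.9
```

The force rose sharply to about 13 N and the thumb stopped at 195°, so the lever is at its hard stop. Next I'll back off, lift and verify.

Request:
{"api": "apply_moves", "payload": {"series": "0.35 0 0.005 0 0 0 0;0.35 0 0.006 0 0 0 0;0.35 0 0 0 0 0 0;0.35 0 0 -0.03 0 0 0;0.35 0 0 -0.04 0 0 0;0.35 0 0.03 0 0 0 0;0.35 0.03 0.02 0 0 0 0;0.35 0 0 0 0 0 0"}}

```text
clock: 9.7
tcp_pos: [0.4445, -0.003, 0.1498]
orientation: [[-0.986, 0.169, -0.001], [0.169, 0.986, 0.0], [0.001, -0.0, -1.0]]
force: [0.4, -0.0, -0.1]
width: 0.0297
grasp_force: 0.0
```

```bash
python3 - <<'E'
from h import *
to(.4728,-.0277,.078,170.5);thumb()
c,P=cam("wrist");save(c,"w4")
hsv=cv2.cvtColor(c["pixels"],cv2.COLOR_RGB2HSV).astype(int)
d=np.hypot(P[...,0]-AX[0],P[...,1]-AX[1])
m=(P[...,2]>.1022)&(P[...,2]<.1058)&(d<.03)&(hsv[...,1]<60);print(m.sum(),np.nanmean(P[m],0),cv2.minEnclosingCircle(P[m][:,:2].astype(np.float32)))
for n in("scene","top","wrist"):
    c,P=cam(n);H=cv2.cvtColor(c["pixels"],cv2.COLOR_RGB2HSV).astype(int);h,s,v=H[...,0],H[...,1],H[...,2]
    r=np.hypot(P[...,0]-AX[0],P[...,1]-AX[1])
    m=(abs(h-112)<12)&(s>150)&(P[...,2]>.095);q=P[m][:,:2]
    if m.sum()>50: u,S,V=np.linalg.svd(q-q.mean(0),full_matrices=0);print(n,"grip",q.mean(0),"dir",np.degrees(np.arctan2(V[0,1],V[0,0])),"from axis",np.degrees(np.arctan2(*(q.mean(0)-AX)[::-1])))
    m=((h<5)|(h>175))&(s>150)&(r>.03)&(r<.065)&(P[...,2]>.069)&(P[...,2]<.076);p=P[m].mean(0);print(n,"lug",m.sum(),p,np.degrees(np.arctan2(*(p[:2]-AX)[::-1])))
    m=(abs(h-27)<6)&(s>130)&(r<.065)&(P[...,2]>.071)&(P[...,2]<.077);p=P[m].mean(0);print(n,"pin",m.sum(),p,np.degrees(np.arctan2(*(p[:2]-AX)[::-1])))
E
```

```text
t 9.7 tcp [ 0.4445 -0.003   0.1498] yaw 170.28 w 0.0297 f [ 0.43 -0.02 -0.15] q [ -0.   7. -16.  68.   0.   9.]
shift tool [-0.0321 -0.0196  0.0718] rz -0.22
thumb 109 [ 0.4681 -0.056   0.1293] -165.1
736 [ 0.50626648 -0.03156104  0.10359872] ((0.5031572580337524, -0.03802882134914398), 0.02103210799396038)
scene grip [ 0.65466624 -0.0649385 ] dir -10.057177753812187 from axis -6.701605071957636
scene lug 4 [ 0.46944335 -0.09116986  0.07122597] -126.39312358993695
scene pin 10 [ 0.53166503 -0.08347251  0.07315654] -50.87671105518867
top lug 0 [nan nan nan] nan
top pin 0 [nan nan nan] nan
wrist lug 368 [ 0.47230047 -0.08078982  0.07144187] -131.31382133174048
wrist pin 0 [nan nan nan] nan<stdin>:12: RuntimeWarning: Mean of empty slice.
  ret = um.true_divide(
<stdin>:13: RuntimeWarning: Mean of empty slice.
```

View pics/w4.png

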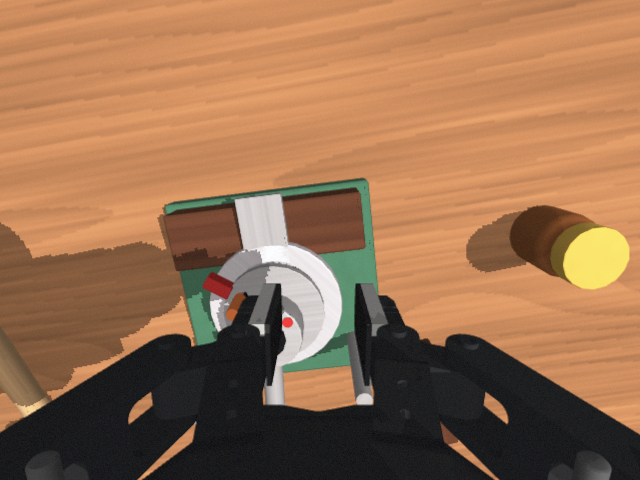

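The lever tip (238,305) is now on the green side, and the red dot is exposed at (287,322). The handle and lug haven't moved. Next I'll go above the grip.

Request:
{"api": "apply_moves", "payload": {"series": "0.45 -0.042 -0.007 0 0 0 0;0.45 -0.043 -0.007 0 0 0 0;0.45 -0.043 -0.007 0 0 0 0;0.45 -0.043 -0.007 0 0 0 0;0.45 -0.042 -0.006 0 0 0 0;0.45 0 0 0.02 0 0 0;0.45 0 0 0.02 0 0 0;0.45 0 0 0 0 0 0"}}

```text
clock: 10.75
tcp_pos: [0.6493, -0.0754, 0.1063]
orientation: [[-0.985, 0.172, -0.005], [0.172, 0.985, 0.0], [0.005, -0.0, -1.0]]
force: [-0.2, 0.9, -0.6]
width: 0.0383
grasp_force: 0.0
```

```bash
python3 - <<'E'
from h import *
to(.6488,-.072,.044,170.2);tips()
c,P=cam("wrist");H=cv2.cvtColor(c["pixels"],cv2.COLOR_RGB2HSV).astype(int)
m=(abs(H[...,0]-112)<12)&(H[...,1]>150)&(P[...,2]>.095);q=P[m][:,:2];print(m.sum(),q.mean(0),q.min(0),q.max(0))
E
```

```text
t 10.75 tcp [ 0.6493 -0.0754  0.1063] yaw 170.11 w 0.0383 f [-0.19  0.94 -0.65] q [-7. 33. 15. 72. -0.  3.]
shift tool [0.0007 0.0033 0.0623] rz -0.09
scene 52 zmin 0.1407 xy [ 0.647 -0.1  ] [ 0.66  -0.094]
scene 65 zmin 0.1451 xy [ 0.646 -0.053] [ 0.664 -0.041]
wrist 590 zmin 0.1435 xy [ 0.635 -0.095] [ 0.658 -0.091]
wrist 549 zmin 0.145 xy [ 0.642 -0.057] [ 0.664 -0.051]
wrist 269 zmin 0.1496 xy [ 0.635 -0.105] [ 0.639 -0.097]
wrist 263 zmin 0.1501 xy [ 0.644 -0.046] [ 0.649 -0.04 ]
6553 [ 0.64829794 -0.06610355] [ 0.59989382 -0.08265116] [ 0.70452592 -0.04995095]
```

Request:
{"api": "apply_moves", "payload": {"series": "0.45 0 0.006 0 0 0 0;0.45 0 0 0 0 0 0;0.45 0 0 0.022 0 0 0;0.45 0 0 0.022 0 0 0;0.45 0 0 0.02 0 0 0;0.45 0 0 0 0 0 0"}}

```text
clock: 11.5
tcp_pos: [0.6501, -0.0684, 0.0437]
orientation: [[-0.985, 0.17, -0.003], [0.17, 0.985, 0.0], [0.003, -0.0, -1.0]]
force: [-0.5, -0.4, -0.1]
width: 0.0387
grasp_force: 0.0
```

```bash
python3 - <<'E'
from h import *
to(.6488,-.069,.042,170.2);tips()
d,Q=cam("scene");c,P=cam("wrist")
cv2.imwrite("pics/w5.png",np.hstack([cv2.resize(d["pixels"][130:280,150:350,::-1],(400,300),interpolation=2),c["pixels"][150:450,120:520,::-1]]))
E
```

```text
t 11.5 tcp [ 0.6501 -0.0684  0.0437] yaw 170.18 w 0.0387 f [-0.53 -0.4  -0.12] q [-6. 34.  8. 64. -0.  4.]
shift tool [ 0.0012 -0.0009  0.0017] rz -0.02
scene 46 zmin 0.0851 xy [ 0.647 -0.045] [ 0.665 -0.035]
wrist 821 zmin 0.0933 xy [ 0.6   -0.073] [ 0.619 -0.05 ]
wrist 99 zmin 0.0917 xy [ 0.62  -0.076] [ 0.646 -0.072]
wrist 599 zmin 0.0809 xy [ 0.637 -0.088] [ 0.659 -0.084]
wrist 554 zmin 0.0823 xy [ 0.643 -0.05 ] [ 0.665 -0.044]
wrist 290 zmin 0.0868 xy [ 0.636 -0.098] [ 0.64 -0.09]
wrist 271 zmin 0.0877 xy [ 0.645 -0.04 ] [ 0.651 -0.033]
wrist 51 zmin 0.0912 xy [ 0.656 -0.059] [ 0.676 -0.056]
```

View pics/w5.png

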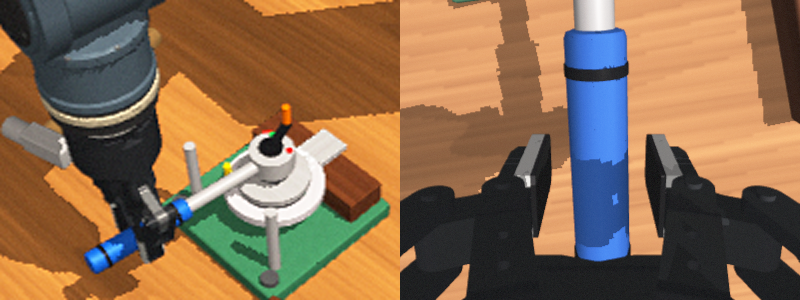

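The fingers straddle the grip, at wrist-crop (540,185) and (660,185), with the tips at about z = 0.080. I'll lower 4 mm and start the first counter-clockwise swing.

Request:
{"api": "apply_moves", "payload": {"series": "0.45 0 0 0.004 0 0 0;0.45 0.0002 0.0078 0 0 0 -3;0.45 0.0004 0.0105 0 0 0 -4;0.45 0.0004 0.0105 0 0 0 -4;0.45 0.0004 0.0105 0 0 0 -4;0.45 0.0004 0.0105 0 0 0 -4;0.45 0 0 0 0 0 0"}}

```text
clock: 12.4
tcp_pos: [0.6515, -0.0189, 0.0421]
orientation: [[-0.987, -0.162, -0.0], [-0.162, 0.987, -0.001], [0.0, -0.001, -1.0]]
force: [-1.2, -3.4, -0.9]
width: 0.0383
grasp_force: 1.4
```

```bash
cat >> h.py <<'E'
AX=np.array([.5012,-.0465])
def st():
    s=env.get_state();p=s["tcp_pos"][:2]-AX;a=np.arctan2(p[1],p[0]);R=s["orientation"]
    f=s["force"];t=np.array([-np.sin(a),np.cos(a)])
    print("t",s["clock"],"r",np.hypot(*p).round(4),"ang",np.degrees(a).round(2),"yaw-180",(np.degrees(np.arctan2(-R[1,0],-R[0,0]))).round(2),"z",s["tcp_pos"][2].round(4),"ftan",(f[:2]@t).round(2),"f",f.round(1),"w",s["width"].round(4),"gf",s["grasp_force"])
def scan():
    g=lambda p:np.degrees(np.arctan2(*(p[:2]-AX)[::-1])).round(1)
    for n in("scene","top","wrist"):
        c,P=cam(n);H=cv2.cvtColor(c["pixels"],cv2.COLOR_RGB2HSV).astype(int);h,s,v=H[...,0],H[...,1],H[...,2]
        r=np.hypot(P[...,0]-AX[0],P[...,1]-AX[1]);z=P[...,2]
        for k,m in dict(grip=(abs(h-112)<12)&(s>150)&(z>.095)&(z<.12)&(r<.25),neck=(s<40)&(v>90)&(z>.09)&(z<.1)&(r>.05)&(r<.09),lug=((h<5)|(h>175))&(s>150)&(r>.03)&(r<.065)&(z>.067)&(z<.076),pin=(abs(h-27)<6)&(s>130)&(r<.065)&(z>.067)&(z<.077),thumb=(abs(h-11)<6)&(s>150)&(r<.05)&(z>.11)).items():
            if m.sum()>3:p=P[m].mean(0);print(n,k,m.sum(),p.round(4),g(p))
E
python3 - <<'E'
from h import *
st();scan()
E
```

```text
Traceback (most recent call last):
  File "h.py", line 36, in st
    print("t",s["clock"],"r",np.hypot(*p).round(4),"ang",np.degrees(a).round(2),"yaw-180",(np.degrees(np.arctan2(-R[1,0],-R[0,0]))).round(2),"z",s["tcp_pos"][2].round(4),"ftan",(f[:2]@t).round(2),"f",f.round(1),"w",s["width"].round(4),"gf",s["grasp_force"])
                                                                                                                                                                                                                       ^^^^^^^^^^^^^^^^
AttributeError: 'float' object has no attribute 'round'
```

```bash
sed -i 's/s\["width"\].round(4)/round(s["width"],4)/' h.py; python3 - <<'E'
from h import *
st();scan()
E
```

```text
t 12.4 r 0.1529 ang 10.39 yaw-180 9.33 z 0.0421 ftan -3.09 f [-1.2 -3.4 -0.9] w 0.0383 gf 1.3696150481700897
scene grip 285 [ 0.679  -0.0217  0.0999] 8.0
scene neck 159 [ 0.5692 -0.0288  0.0957] 14.6
scene lug 7 [ 0.479  -0.0946  0.0715] -114.7
scene pin 15 [ 0.5316 -0.0833  0.0713] -50.4
scene thumb 29 [ 0.4766 -0.0651  0.1206] -142.9
wrist grip 12179 [ 0.6394 -0.0272  0.1006] 7.9
wrist neck 6930 [ 0.569  -0.0337  0.0971] 10.7
```

Request:
{"api": "apply_moves", "payload": {"series": "0.45 0.0004 0.0105 0 0 0 -4;0.45 0.0004 0.0105 0 0 0 -4;0.45 0.0004 0.0105 0 0 0 -4;0.45 0.0004 0.0105 0 0 0 -4;0.45 0.0002 0.0078 0 0 0 -3;0.45 0 0 0 0 0 0"}}

```text
clock: 13.15
tcp_pos: [0.6358, 0.0278, 0.042]
orientation: [[-0.881, -0.473, 0.0], [-0.473, 0.881, -0.001], [0.0, -0.001, -1.0]]
force: [-0.1, -4.0, -0.7]
width: 0.038
grasp_force: 1.5
```

```bash
python3 - <<'E'
from h import *
st();scan()
E
```

```text
t 13.15 r 0.1537 ang 28.89 yaw-180 28.26 z 0.042 ftan -3.43 f [-0.1 -4.  -0.7] w 0.038 gf 1.4786716550588608
scene grip 370 [0.656 0.029 0.1  ] 26.0
scene neck 25 [0.5579 0.002  0.0947] 40.6
scene thumb 29 [ 0.4841 -0.0724  0.1196] -123.5
wrist grip 12333 [0.6268 0.0158 0.1006] 26.4
wrist neck 6486 [ 0.5634 -0.0147  0.0972] 27.1
```

The nut is turning counter-clockwise with about 3–4 N of static reading, and the lug has moved about 30° so far. Now the click-back swing.

Request:
{"api": "apply_moves", "payload": {"series": "0.45 0.0006 -0.0133 0 0 0 5;0.45 0.0008 -0.016 0 0 0 6;0.45 0.0008 -0.016 0 0 0 6;0.45 0.0008 -0.016 0 0 0 6;0.45 0.0008 -0.016 0 0 0 6;0.45 0.0008 -0.016 0 0 0 6;0.45 0.0008 -0.016 0 0 0 6;0.45 0.0008 -0.016 0 0 0 6;0.45 0.0008 -0.016 0 0 0 6;0.45 0.0008 -0.016 0 0 0 6"}}

```text
clock: 14.3
tcp_pos: [0.6334, -0.1231, 0.0419]
orientation: [[-0.856, 0.516, 0.002], [0.516, 0.856, 0.001], [-0.001, 0.002, -1.0]]
force: [3.7, 3.5, 0.4]
width: 0.0385
grasp_force: 2.4
```

Request:
{"api": "apply_moves", "payload": {"series": "0.45 0 0 0 0 0 0"}}

```text
clock: 14.4
tcp_pos: [0.6325, -0.1241, 0.042]
orientation: [[-0.857, 0.516, 0.001], [0.516, 0.857, 0.0], [-0.0, 0.001, -1.0]]
force: [0.1, 0.7, 0.5]
width: 0.0383
grasp_force: 0.0
```

```bash
python3 - <<'E'
from h import *
st();scan()
E
```

```text
t 14.4 r 0.1525 ang -30.59 yaw-180 -31.06 z 0.042 ftan 0.61 f [0.1 0.7 0.5] w 0.0383 gf 0.0
scene grip 320 [ 0.6381 -0.1144  0.0998] -26.4
scene neck 167 [ 0.5631 -0.0688  0.0956] -19.8
scene lug 25 [ 0.4974 -0.0945  0.0707] -94.6
scene thumb 27 [ 0.4713 -0.0442  0.1201] 175.7
top neck 5 [0.552  0.0095 0.0942] 47.8
wrist grip 12011 [ 0.6239 -0.1104  0.1006] -27.5
wrist neck 6620 [ 0.5624 -0.0784  0.0972] -27.5
wrist pin 376 [ 0.5306 -0.0831  0.0726] -51.2
```

The lug has moved about 32°, with about 32° left. Second working swing, stopping well short of contact to re-measure.

Request:
{"api": "apply_moves", "payload": {"series": "0.45 0.0004 0.0107 0 0 0 -4;0.45 0.0004 0.0107 0 0 0 -4;0.45 0.0004 0.0107 0 0 0 -4;0.45 0.0004 0.0107 0 0 0 -4;0.45 0.0004 0.0107 0 0 0 -4;0.45 0.0004 0.0107 0 0 0 -4;0.45 0.0002 0.008 0 0 0 -3;0.45 0 0 0 0 0 0"}}

```text
clock: 15.35
tcp_pos: [0.6536, -0.0533, 0.0415]
orientation: [[-0.998, 0.061, -0.001], [0.061, 0.998, -0.001], [0.001, -0.001, -1.0]]
force: [-2.4, -3.0, 0.2]
width: 0.0384
grasp_force: 1.5
```

```bash
python3 - <<'E'
from h import *
st();scan()
E
```

```text
t 15.35 r 0.1525 ang -2.55 yaw-180 -3.52 z 0.0415 ftan -3.13 f [-2.4 -3.   0.2] w 0.0384 gf 1.4523576200008392
scene grip 290 [ 0.6708 -0.0598  0.1   ] -4.5
scene neck 169 [ 0.5688 -0.0475  0.0956] -0.8
scene lug 39 [ 0.5112 -0.0912  0.0705] -77.4
scene pin 16 [ 0.5316 -0.083   0.0713] -50.2
scene thumb 29 [ 0.4739 -0.0578  0.1197] -157.4
wrist grip 12101 [ 0.6395 -0.0585  0.1006] -5.0
wrist neck 7964 [ 0.5678 -0.0515  0.0969] -4.3
```

Request:
{"api": "apply_moves", "payload": {"series": "0.45 0.0002 0.008 0 0 0 -3;0.45 0.0001 0.0053 0 0 0 -2;0.45 0.0001 0.0053 0 0 0 -2;0.45 0.0001 0.0053 0 0 0 -2;0.45 0 0 0 0 0 0"}}

```text
clock: 16.0
tcp_pos: [0.6531, -0.0306, 0.0415]
orientation: [[-0.996, -0.092, -0.001], [-0.092, 0.996, -0.001], [0.001, -0.001, -1.0]]
force: [-2.9, -4.0, 0.1]
width: 0.0385
grasp_force: 1.7
```

```bash
python3 - <<'E'
from h import *
st();scan()
d,Q=cam("scene");save(d,"s6",(230,180,330,255),6)
E
```

```text
t 16.0 r 0.1527 ang 5.99 yaw-180 5.28 z 0.0415 ftan -3.65 f [-2.9 -4.   0.1] w 0.0385 gf 1.7383573204278946
scene grip 285 [ 0.6757 -0.035   0.1   ] 3.8
scene neck 163 [ 0.569  -0.0381  0.0959] 7.1
scene lug 43 [ 0.5176 -0.0898  0.0701] -69.2
scene pin 13 [ 0.5319 -0.083   0.0718] -50.0
scene thumb 29 [ 0.475  -0.0623  0.1197] -148.9
wrist grip 12241 [ 0.6402 -0.0376  0.1006] 3.7
wrist neck 7559 [ 0.5687 -0.042   0.0969] 3.8
```

View pics/s6.png

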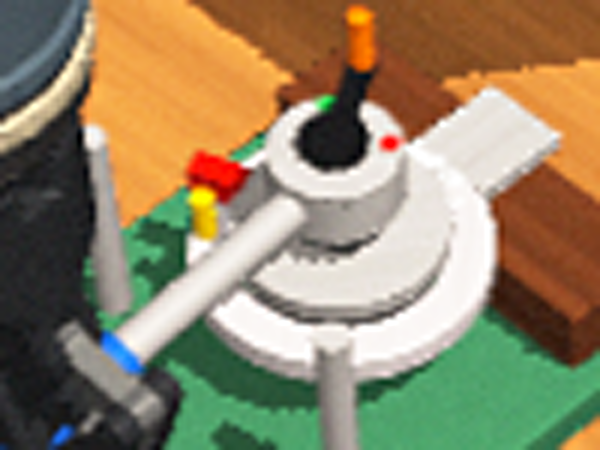

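The red lug (215,175) is now about 7 mm short of contact with the yellow pin (202,210). I'll creep in.

Request:
{"api": "apply_moves", "payload": {"series": "0.45 0 0.0027 0 0 0 -1;0.45 0 0.0027 0 0 0 -1;0.45 0 0.0027 0 0 0 -1;0.45 0 0.0027 0 0 0 -1;0.45 0 0 0 0 0 0"}}

```text
clock: 16.7
tcp_pos: [0.6519, -0.0203, 0.0415]
orientation: [[-0.987, -0.16, -0.001], [-0.16, 0.987, -0.001], [0.001, -0.001, -1.0]]
force: [-3.6, -6.5, -0.2]
width: 0.0385
grasp_force: 2.8
```

```bash
python3 - <<'E'
from h import *
st();scan()
E
```

```text
t 16.7 r 0.153 ang 9.86 yaw-180 9.2 z 0.0415 ftan -5.75 f [-3.6 -6.5 -0.2] w 0.0385 gf 2.8499532490968704
scene grip 288 [ 0.6789 -0.0232  0.0998] 7.5
scene neck 159 [ 0.569  -0.0292  0.0959] 14.3
scene lug 39 [ 0.5202 -0.0888  0.0707] -65.8
scene pin 14 [ 0.5315 -0.0839  0.0713] -51.0
scene thumb 29 [ 0.4757 -0.0648  0.1202] -144.3
wrist grip 12236 [ 0.6393 -0.0283  0.1006] 7.5
wrist neck 7000 [ 0.5691 -0.0341  0.0971] 10.3
```

Request:
{"api": "apply_moves", "payload": {"series": "0.45 0 0.0013 0 0 0 -0.5;0.45 0 0.0013 0 0 0 -0.5;0.45 0 0 0 0 0 0"}}

```text
clock: 17.15
tcp_pos: [0.6515, -0.018, 0.0416]
orientation: [[-0.984, -0.177, -0.001], [-0.177, 0.984, -0.001], [0.001, -0.001, -1.0]]
force: [-3.4, -8.0, -0.5]
width: 0.0388
grasp_force: 3.5
```

Request:
{"api": "apply_moves", "payload": {"series": "0.45 0 0.0013 0 0 0 -0.5;0.45 0 0 0 0 0 0;0.45 0 0 0 0 0 0"}}

```text
clock: 17.45
tcp_pos: [0.6512, -0.0167, 0.0415]
orientation: [[-0.983, -0.185, -0.001], [-0.185, 0.983, -0.001], [0.001, -0.001, -1.0]]
force: [-3.0, -8.3, 0.7]
width: 0.0384
grasp_force: 3.6
```

```bash
python3 - <<'E'
from h import *
st();scan()
E
```

```text
t 17.45 r 0.153 ang 11.23 yaw-180 10.65 z 0.0415 ftan -7.51 f [-3.  -8.3  0.7] w 0.0384 gf 3.5979294776916504
scene grip 291 [ 0.6779 -0.0194  0.0998] 8.7
scene neck 152 [ 0.5696 -0.028   0.0959] 15.1
scene lug 39 [ 0.5212 -0.0879  0.0707] -64.2
scene pin 13 [ 0.5318 -0.0835  0.072 ] -50.4
scene thumb 27 [ 0.4777 -0.0652  0.1195] -141.4
wrist grip 12230 [ 0.6388 -0.025   0.1006] 8.9
wrist neck 6951 [ 0.5689 -0.0327  0.0971] 11.5
```

Request:
{"api": "apply_moves", "payload": {"series": "0.45 0 0.0013 0 0 0 -0.5;0.45 0 0 0 0 0 0;0.45 0 0 0 0 0 0"}}

```text
clock: 17.9
tcp_pos: [0.651, -0.0155, 0.0415]
orientation: [[-0.981, -0.193, -0.001], [-0.193, 0.981, -0.001], [0.001, -0.001, -1.0]]
force: [-3.8, -7.3, 0.7]
width: 0.0384
grasp_force: 3.6
```

Request:
{"api": "apply_moves", "payload": {"series": "0.45 0 0.0013 0 0 0 -0.5;0.45 0 0 0 0 0 0;0.45 0 0 0 0 0 0"}}

```text
clock: 18.2
tcp_pos: [0.6507, -0.0142, 0.0415]
orientation: [[-0.979, -0.202, -0.001], [-0.202, 0.979, -0.001], [0.001, -0.001, -1.0]]
force: [-3.4, -7.4, 0.4]
width: 0.0385
grasp_force: 3.6
```

Request:
{"api": "apply_moves", "payload": {"series": "0.45 0 0.0013 0 0 0 -0.5;0.45 0 0 0 0 0 0;0.45 0 0 0 0 0 0"}}

```text
clock: 18.5
tcp_pos: [0.6504, -0.0129, 0.0415]
orientation: [[-0.978, -0.21, -0.001], [-0.21, 0.978, -0.001], [0.001, -0.001, -1.0]]
force: [-3.6, -7.4, 0.2]
width: 0.0384
grasp_force: 3.6
```

```bash
python3 - <<'E'
from h import *
st();scan()
E
```

```text
t 18.5 r 0.153 ang 12.69 yaw-180 12.15 z 0.0415 ftan -6.47 f [-3.6 -7.4  0.2] w 0.0384 gf 3.6217253655195236
scene grip 293 [ 0.677  -0.0151  0.1   ] 10.1
scene neck 145 [ 0.5692 -0.0272  0.0961] 15.9
scene lug 35 [ 0.5216 -0.0878  0.0704] -63.7
scene pin 14 [ 0.5315 -0.0833  0.071 ] -50.5
scene thumb 29 [ 0.4772 -0.0656  0.1205] -141.5
wrist grip 12215 [ 0.6383 -0.0216  0.1006] 10.3
wrist neck 6927 [ 0.5687 -0.0312  0.0971] 12.7
```

Request:
{"api": "apply_moves", "payload": {"series": "0.45 0 0.0013 0 0 0 -0.5;0.45 0 0 0 0 0 0;0.45 0 0 0 0 0 0"}}

```text
clock: 18.95
tcp_pos: [0.6502, -0.0117, 0.0416]
orientation: [[-0.976, -0.219, -0.001], [-0.219, 0.976, -0.001], [0.001, -0.001, -1.0]]
force: [-3.3, -8.4, -0.3]
width: 0.0384
grasp_force: 3.6
```

Request:
{"api": "apply_moves", "payload": {"series": "0.45 0 0.0013 0 0 0 -0.5;0.45 0 0 0 0 0 0;0.45 0 0 0 0 0 0"}}

```text
clock: 19.25
tcp_pos: [0.6499, -0.0104, 0.0416]
orientation: [[-0.974, -0.227, -0.001], [-0.227, 0.974, -0.001], [0.001, -0.001, -1.0]]
force: [-2.8, -8.1, 0.3]
width: 0.0384
grasp_force: 3.6
```

```bash
python3 - <<'E'
from h import *
st();scan()
E
```

```text
t 19.25 r 0.1531 ang 13.65 yaw-180 13.15 z 0.0416 ftan -7.25 f [-2.8 -8.1  0.3] w 0.0384 gf 3.6265186965465546
scene grip 300 [ 0.6763 -0.012   0.0998] 11.1
scene neck 157 [ 0.5687 -0.0257  0.0959] 17.1
scene lug 34 [ 0.5222 -0.0883  0.0703] -63.3
scene pin 14 [ 0.5312 -0.0834  0.0715] -50.9
scene thumb 29 [ 0.4779 -0.0662  0.12  ] -139.7
wrist grip 12223 [ 0.6379 -0.0193  0.1006] 11.3
wrist neck 6891 [ 0.5685 -0.0303  0.0971] 13.6
```

Request:
{"api": "apply_moves", "payload": {"series": "0.45 0 0.0013 0 0 0 -0.5;0.45 0 0 0 0 0 0;0.45 0 0 0 0 0 0"}}

```text
clock: 19.7
tcp_pos: [0.6496, -0.0092, 0.0415]
orientation: [[-0.972, -0.236, -0.001], [-0.236, 0.972, -0.001], [0.001, -0.001, -1.0]]
force: [-2.9, -8.2, 0.6]
width: 0.0385
grasp_force: 3.7
```

Request:
{"api": "apply_moves", "payload": {"series": "0.45 0 0.0013 0 0 0 -0.5;0.45 0 0 0 0 0 0;0.45 0 0 0 0 0 0"}}

```text
clock: 20.0
tcp_pos: [0.6493, -0.0081, 0.0415]
orientation: [[-0.97, -0.244, -0.001], [-0.244, 0.97, -0.002], [0.001, -0.001, -1.0]]
force: [-3.5, -9.2, 0.7]
width: 0.0382
grasp_force: 4.3
```

```bash
python3 - <<'E'
from h import *
st();scan()
d,Q=cam("scene");save(d,"s7",(245,195,305,240),8)
E
```

```text
t 20.0 r 0.153 ang 14.53 yaw-180 14.14 z 0.0415 ftan -8.03 f [-3.5 -9.2  0.7] w 0.0382 gf 4.32745948433876
scene grip 309 [ 0.6757 -0.0095  0.0998] 12.0
scene neck 148 [ 0.5692 -0.0246  0.0957] 17.9
scene lug 31 [ 0.523  -0.0879  0.071 ] -62.2
scene pin 16 [ 0.5315 -0.0827  0.0714] -50.1
scene thumb 26 [ 0.4787 -0.067   0.1194] -137.7
wrist grip 12189 [ 0.6375 -0.0172  0.1006] 12.1
wrist neck 6892 [ 0.5683 -0.0294  0.0971] 14.3
```

View pics/s7.png

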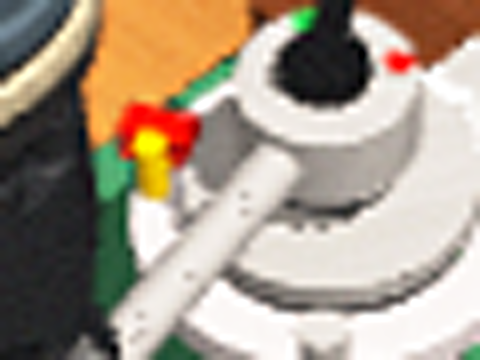

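The lug now appears to touch the pin (150,150), and the pad force has started to rise from its steady 3.6 N to 4.3 N. I'll take smaller steps up to 10–12 N total.

Request:
{"api": "apply_moves", "payload": {"series": "0.45 0 0.0007 0 0 0 -0.2;0.45 0 0 0 0 0 0;0.45 0 0 0 0 0 0"}}

```text
clock: 20.5
tcp_pos: [0.6492, -0.0076, 0.0415]
orientation: [[-0.969, -0.248, -0.001], [-0.248, 0.969, -0.002], [0.001, -0.002, -1.0]]
force: [-3.9, -10.0, 0.3]
width: 0.0385
grasp_force: 5.0
```

```bash
python3 - <<'E'
from h import *
st()
E
```

```text
t 20.5 r 0.153 ang 14.72 yaw-180 14.33 z 0.0415 ftan -8.66 f [ -3.9 -10.    0.3] w 0.0385 gf 5.026657283306122
```

Request:
{"api": "apply_moves", "payload": {"series": "0.45 0 0.0007 0 0 0 -0.2;0.45 0 0 0 0 0 0;0.45 0 0 0 0 0 0"}}

```text
clock: 20.8
tcp_pos: [0.649, -0.0071, 0.0415]
orientation: [[-0.968, -0.251, -0.001], [-0.251, 0.968, -0.002], [0.001, -0.002, -1.0]]
force: [-3.4, -11.1, -0.0]
width: 0.0385
grasp_force: 5.5
```

```bash
python3 - <<'E'
from h import *
st()
E
```

```text
t 20.8 r 0.153 ang 14.92 yaw-180 14.52 z 0.0415 ftan -9.8 f [ -3.4 -11.1  -0. ] w 0.0385 gf 5.529408752918243
```

Request:
{"api": "apply_moves", "payload": {"series": "0.45 0 0.0006 0 0 0 -0.2;0.45 0 0 0 0 0 0;0.45 0 0 0 0 0 0"}}

```text
clock: 21.1
tcp_pos: [0.6489, -0.0067, 0.0415]
orientation: [[-0.967, -0.254, -0.001], [-0.254, 0.967, -0.002], [0.001, -0.002, -1.0]]
force: [-2.5, -12.7, 0.4]
width: 0.0387
grasp_force: 6.0
```

```bash
python3 - <<'E'
from h import *
st();st();scan();st()
E
```

```text
t 21.1 r 0.153 ang 15.1 yaw-180 14.71 z 0.0415 ftan -11.64 f [ -2.5 -12.7   0.4] w 0.0387 gf 5.985189825296402
t 21.1 r 0.153 ang 15.1 yaw-180 14.71 z 0.0415 ftan -11.64 f [ -2.5 -12.7   0.4] w 0.0387 gf 5.985189825296402
scene grip 310 [ 0.6744 -0.0079  0.0999] 12.6
scene neck 155 [ 0.568  -0.0248  0.096 ] 18.0
scene lug 34 [ 0.5235 -0.0874  0.0711] -61.4
scene pin 15 [ 0.5312 -0.0832  0.0711] -50.7
scene thumb 27 [ 0.4792 -0.0667  0.1198] -137.6
wrist grip 12231 [ 0.6373 -0.0159  0.1006] 12.7
wrist neck 6894 [ 0.5682 -0.0288  0.0971] 14.8
t 21.25 r 0.153 ang 15.09 yaw-180 14.71 z 0.0416 ftan -11.53 f [ -3.  -12.8  -0.4] w 0.0385 gf 5.976698398590088
```

Held still, the push is 11.5 N with the lug on the pin (separation about 11°, matching 9 mm). Next I'll centre the fingers and lift away.

Request:
{"api": "apply_moves", "payload": {"series": "0.45 0 -0.003 0 0 0 0;0.45 0 -0.004 0 0 0 0;0.45 0 -0.003 0 0 0 0;0.45 0 0 0 0 0 0;0.45 0 0 -0.03 0 0 0;0.45 0 0 -0.04 0 0 0;0.45 0 0 -0.04 0 0 0;0.45 -0.04 0 -0.03 0 0 0;0.45 0 0 0 0 0 0"}}

```text
clock: 22.15
tcp_pos: [0.6837, -0.0071, 0.1766]
orientation: [[-0.967, -0.256, 0.008], [-0.256, 0.967, 0.0], [-0.008, -0.002, -1.0]]
force: [1.1, 0.2, -0.4]
width: 0.0388
grasp_force: 0.0
```

```bash
python3 - <<'E'
from h import *
st();scan()
d,Q=cam("scene");c,P=cam("top")
cv2.imwrite("pics/f8.png",np.hstack([cv2.resize(d["pixels"][130:310,180:420,::-1],(400,300),interpolation=2),cv2.resize(c["pixels"][150:300,220:420,::-1],(400,300),interpolation=2)]))
E
```

```text
t 22.15 r 0.1867 ang 12.19 yaw-180 14.81 z 0.1766 ftan -0.05 f [ 1.1  0.2 -0.4] w 0.0388 gf 0.0
scene grip 485 [ 0.6552 -0.0148  0.1001] 11.6
scene neck 150 [ 0.569  -0.0264  0.0959] 16.5
scene lug 34 [ 0.5232 -0.0877  0.0706] -61.9
scene pin 15 [ 0.5312 -0.0835  0.0708] -51.0
scene thumb 27 [ 0.4784 -0.0668  0.1198] -138.3
wrist grip 4304 [ 0.6483 -0.0166  0.1006] 11.5
wrist neck 1636 [ 0.5688 -0.0336  0.0971] 10.8
```

View pics/f8.png

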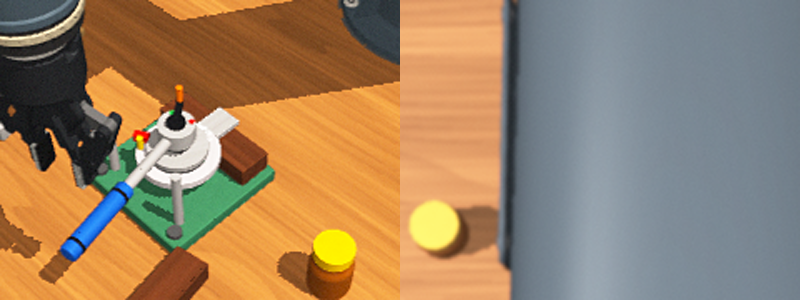

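The lug (140,135) rests on the pin, the lever is still on green, the robot is clear, and the jar and offcut are untouched. Handing in.

```bash
python3 -c "
from workcell import ticket
print(ticket.job_done())"
```

```text
the job is handed in; nothing more can be done
None
```

The job is handed in: the lever went to its green stop (about 13–15 N pushed, 12 N is where the handle starts to turn, but it stayed put), two swings brought the lug onto the pin at about 11.5 N held, and the robot let go clear of everything; the real fingertips end about 33–36 mm short of the reported TCP, so I used camera-measured tip heights after a first lever push passed over it without touching.

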